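Swap a carving's hold-down strap for its turnbutton

ROBOT

A 6-joint arm with a two-finger parallel gripper is mounted at the origin on the work surface. World frame = base frame: x ahead of the robot, y to its left, z up, the work surface at z = 0. Lengths are in m, angles in rad, forces in N, time in s.
With the tool pointing down it reaches from about 0.325 to 0.775 m from the base axis. Payload 5.5 kg.
Tool frame: the origin (TCP) lies at the very end of the fingers, on their centre line; the grasp point (between the pads) lies 19 mm behind it; z points along the fingers, y is the line along which they close (so a half turn about z gives the same grasp; the last joint's range is limited). The gripper opens to 88 mm and grips with 3 to 60 N. Pads are 20 mm wide; open, the fingers measure 115 mm over their backs; the gripper's body (75 mm by 178 mm) begins 61 mm behind the grasp point.
Start: joints at [-1.377, 0.091, 1.231, -0, 1.82, -0.057], TCP at [0.149, -0.581, 0.223] pointing down, gripper open.
Joint ranges: [-2.87, 2.87], [-0.86, 2.18], [0.17, 2.46], [-1.51, 4.65], [0.06, 2.69], [-2.65, 2.65]. Speed limits (rad/s): [2.57, 2.57, 3.01, 3.14, 3.14, 3.14].

INTERFACE

Orientations are given as a unit quaternion [w, x, y, z].
In Python, from workcell import r gives the robot as it stands.
- The arm moves only by the shell command python3 -m creep 'ROWS' [OPENING] [FORCE]. ROWS is JSON, a list that holds one entry, the list of rows, each a list of 6 numbers: the shift along the world's x, y, z in units of 200 mm (1.0 is 200 mm), then the turn, a rotation vector about the world's x, y, z in units of 60 degrees (1.0 is 60 degrees). In form: [[[tx, ty, tz, rx, ry, rz], ...]]. A call has 1 to 10 rows; each row is the pose to reach, as a shift and turn from the pose commanded when the call began; what a row does not reach only later rows make up. A row lasts 1/8 s, in which the tool goes at most 62.5 mm and 10.7 degrees, less where a joint would pass 70% of its speed; a pose out of reach is approached as far as the arm can. A call with a number of a shift or a turn outside -1 to 1 is refused whole. A call with a gripper value outside its range is refused whole. OPENING is the closure, from 0 (fully open) to 1 (shut), set as the call begins (- or left out, the last holds). The fingers move at their own pace and stop on an object; FORCE is the grip in N (left out, the last holds). Time passes only in rows, so rows that repeat a pose let the fingers close. It gives the time, the measured TCP pose, the force, the opening and the grip force at its end, in the units of the state.
- r.get_state(): the state, without advancing time (a new reading comes with each control period).
- r.capture(name): name is "scene" or "top"; returns a dict with "pixels" (384x512x3 uint8, blue, green, red), "intrinsics" (3x3 intrinsics, pixels), "origin" and "rotation" of the camera in the world. Camera axes: x right, y down, z forward; pixel columns grow to the right and rows downward; lengths in m; the calibration is good to about 2 mm. A picture is of the moment at which its call begins. There is no depth.
- r.job_done(): hands the job in; it is judged then, once.
The state is a dict: "time_s": time; "joints": joint angles; "joint_velocities": joint speeds; "effort": joint torques, N m; "tool_pos": TCP position; "orientation": TCP orientation; "force": force on the tool from outside, world axes, zero at the start; "moment": the same for the moment, N m; "width": finger opening in m; "grasp_force": force on a finger pad.
Only numpy, scipy, OpenCV 4.12 (cv2) and the standard library are available. Lean on these libraries where they do the work, as an engineer would, in place of code of your own. Each camera call takes 0.05 s, during which the arm holds its last target. There are 200 camera calls.

TASK

Free the middle of the carving for work: first swing the turnbutton square across the carving's edge, as far as it goes, so that the carving stays held. Then strip the hold-down off its stud, one piece at a time - the blue quick-release wing nut (turn it counter-clockwise and feel for the point where it lets go), the brass spacer, the red strap - and lay each in the grey hardware tray without dropping it, the strap flat on the tray floor. Do not shift the carving, and leave the other things on the bench alone.

Things in the scene. Friction and masses are not known exactly. Their poses are not given: they have to be found in the camera images.
- jig: Fixed plywood board 260 x 220 x 18 mm; origin under its centre, x along its long side, z up. On it stand dark rails 18 mm high (tops 36 mm above the bench) on three sides of the carving, the stud and, centred 45 mm from the stud along board -x, a steel step block 20 x 44 mm, 18 mm high, under one end of the strap.
- stud_foot (a point): Point on the board's top (18 mm above the bench) on the axis of the upright stud: board (-60, 0). The stud is 10 mm in diameter, 64 mm tall. From here up it carries strap (underside at 18 mm), spacer (32 mm), wing nut (50 mm).
- stud_pin (a point): Point on the stud's axis, 60.5 mm above the board, inside the nut: centre of the cross pin through the stud, 20 mm long, 4 mm wide, 5 mm high. Which way the pin points is unknown and the nut hides it; this point's axes are the board's, not the pin's. It passes the holes of spacer and strap with 2 mm to spare all round.
- wingnut: Blue quick-release (bayonet) wing nut, 0.1 kg; origin at the centre of its underside, z up. Closed round body 33 mm across (35 mm at its rim), 21 mm tall, with an upright wing bar on top. Two lips inside run under the stud's pin: pulled up, it rises about 2 mm and stops. A slot through the lips along the nut's x, about 0.2 rad of play either way, lets it off; then it must rise 20 mm to clear the stud.
- wingnut_bar (a point): Centre of the nut's wing bar, 33 mm above the nut's origin: bar 10 mm thick along the nut's y, 64 mm long along its x, 26 mm high (rounded ends). Turned counter-clockwise from above the nut lets go after an unknown 0.35 to 1.4 rad and catches again some 0.4 rad later: feel for it by pulling up lightly (5 to 10 N) while turning. No thread; only friction resists turning.
- spacer: Brass spacer ring, 46 mm outside, 24 mm hole, 18 mm tall; origin at the centre of its underside. Lies loose on the strap around the stud, wider than the strap, up to 7 mm off the stud's axis once the nut is gone: lift it centred on the stud, or it catches under the pin.
- strap: Red flat clamping strap 110 x 36 x 14 mm, long along its x, with a 24 mm hole in the middle around the stud; origin at the centre of its underside. One end lies on the step block, the other about 20 mm over the edge of the carving, so it bridges an open space 18 mm high. To clear the stud it must rise 50 mm, centred so as not to catch under the pin.
- panel: Wood relief carving 140 x 150 mm, 18 mm thick, carved rosette up to 9 mm proud in its middle (radius 30 mm); lies loose between the rails, its top level with theirs (36 mm above the bench); origin at the centre of its underside.
- turnbutton (a joint): Brass turnbutton on one side rail: 0 = lying along the rail (pointing to board -x from its pivot), clear of the carving; 1.571 = square across the carving's edge (pointing to board -y), against its end stop. It grows counter-clockwise seen from above, and stays where it is left (friction 0.06 N m).
- turnbutton_pivot (a point): The turnbutton's pivot, on its underside, 38 mm above the bench (2 mm above rail and carving). The bar is 16 mm wide and 9 mm thick, reaches 47 mm out from the pivot one way and 13 mm the other.
- turnbutton_peg (a point): Top centre of the upright black thumb peg on the turnbutton, 38 mm out from the pivot, 10 mm in diameter, standing 19 mm above the bar (top 66 mm above the bench).
- tray: Fixed grey open hardware tray, 220 (x) x 190 (y) mm outside, walls 5 mm thick and 22 mm high, floor 5 mm thick; origin under its centre.
- gouge_a: Bystander, to be left alone: carving gouge lying down: brown handle, steel blade, about 210 mm long.
- gouge_b: Bystander, to be left alone: second carving gouge, dark handle, about 195 mm long.
- glue_bottle: Bystander, to be left alone: upright white bottle, yellow label, orange cap, 60 mm across, 170 mm tall.
- oil_bottle: Bystander, to be left alone: upright black bottle, red cap, 44 mm across, 150 mm tall.
- mallet: Bystander, to be left alone: wooden mallet lying down, head 64 mm across, about 265 mm long; lies far beyond the board.
- slip_stone: Bystander, to be left alone: grey sharpening stone 70 x 22 x 12 mm lying on the board.
- offcut: Bystander, to be left alone: wood offcut 45 x 30 x 16 mm lying on the board.
Mind the look-alikes: they are no part of the job. Of the things shaped like the strap, the red one is meant.

How it is judged:
On the way, in this order (a step that is already met when the one before it is completed fails the run):
1. The turnbutton is across the carving (within 10 degrees of square) while nut, spacer and strap are still on the stud (value of joint turnbutton above 1.4 rad and horizontal distance between each of wingnut, spacer, strap and stud_foot below 0.022 m), for 0.2 s.
2. The wing nut is off the stud; spacer and strap are still on it (value of joint turnbutton above 1.4 rad and horizontal distance between wingnut and stud_foot above 0.06 m and horizontal distance between each of spacer, strap and stud_foot below 0.022 m), for 0.2 s.
3. The spacer is off the stud; the strap is still on it (value of joint turnbutton above 1.4 rad and horizontal distance between each of wingnut, spacer and stud_foot above 0.06 m and horizontal distance between strap and stud_foot below 0.022 m), for 0.2 s.
4. The strap is off the stud (value of joint turnbutton above 1.4 rad and horizontal distance between each of wingnut, spacer, strap and stud_foot above 0.06 m), for 0.2 s.
At the end, for the whole second after the job is handed in: Turnbutton above 1.4 rad; wing nut, spacer and strap all resting still inside the hardware tray: origins within 100 x 85, 95 x 80 and 85 x 80 mm of its centre along its x and y, less than 40 mm (nut) or 30 mm (spacer, strap) above its underside; strap tilted less than 0.15 rad (value of joint turnbutton above 1.4 rad and x of wingnut in the frame of tray between -0.1 and 0.1 m and y of wingnut in the frame of tray between -0.085 and 0.085 m and z of wingnut in the frame of tray below 0.04 m and linear speed of each of wingnut, spacer, strap below 0.02 m/s and x of spacer in the frame of tray between -0.095 and 0.095 m and y of spacer in the frame of tray between -0.08 and 0.08 m and z of each of spacer, strap in the frame of tray below 0.03 m and x of strap in the frame of tray between -0.085 and 0.085 m and y of strap in the frame of tray between -0.08 and 0.08 m and angle between strap's own z axis and vertical below 0.15 rad); the robot touches nothing.
It fails at once if The carving is shifted or lifted by more than 8 mm (distance of panel from where it was at the start of the episode above 0.008 m).
It fails at once if Nut, spacer or strap is dropped or thrown (faster than 1.2 m/s) (linear speed of any of wingnut, spacer, strap above 1.2 m/s).
It fails at once if A bystander is moved by more than 25 mm (distance of any of gouge_a, gouge_b, glue_bottle, oil_bottle, mallet, slip_stone, offcut from where it was at the start of the episode above 0.025 m).
It also fails if it takes over 72 s, if anything falls off the work surface, if the arm or the gripper's body presses on something with over 40 N, if the wrist force passes 120 N, or if a joint passes its speed limit or range.

## Working session

There is one attempt and no reset: what is moved stays moved. The work goes in short steps, Python scripts to look and compute and a shell command to move; the robot and the scene stay as the last step left them, time stands still between calls to the robot, and variables do not carry over. Pictures are saved under pics/ and viewed, at most 10 in all, crops included, and the job is handed in when it is done.

```bash
ls; mkdir -p pics; cat > h.py <<'E'
import numpy as np, cv2
from workcell import r
def cap(n):
    return r.capture(n)
def ray(c,u,v,z):
    K=np.array(c["intrinsics"]);R=np.array(c["rotation"]);o=np.array(c["origin"])
    d=R@np.linalg.solve(K,[u,v,1.]);return o+d*(z-o[2])/d[2]
def proj(c,p):
    K=np.array(c["intrinsics"]);R=np.array(c["rotation"]);o=np.array(c["origin"])
    q=K@(R.T@(np.array(p)-o));return q[:2]/q[2]
E
python3 - <<'E'
from h import *
import pickle
cs={n:cap(n) for n in("scene","top")}
pickle.dump(cs,open("c0.pkl","wb"))
for n,c in cs.items():
    print(n,np.round(c["origin"],3),np.round(c["rotation"],2).tolist(),np.array(c["intrinsics"])[0,0])
im=np.vstack([cv2.resize(cs[n]["pixels"],(512,384)) for n in cs])
cv2.imwrite("pics/top0.png",cv2.resize(cs["top"]["pixels"],(800,600),interpolation=cv2.INTER_CUBIC))
cv2.imwrite("pics/scene0.png",cv2.resize(cs["scene"]["pixels"],(800,600),interpolation=cv2.INTER_CUBIC))
print(r.get_state())
E
```

```text
pics
scene [ 0.873 -0.595  0.978] [-0.34, 0.91, 0.24, -0.1] 431.8044815994829
top [0.242 0.084 1.188] [0.08, -0.7, 0.71, -0.08] 405.2340214718399
{'time_s': 0.1, 'joints': array([-1.37671173e+00,  9.17851949e-02,  1.23176114e+00, -4.79534923e-05,
        1.81978066e+00, -5.66961299e-02]), 'joint_velocities': array([ 0.00079832, -0.00165245, -0.0019094 , -0.0014043 , -0.00160039,
        0.00085574]), 'effort': array([ 1.63176632e-03, -4.47854233e+01, -4.07571745e+01,  6.98992680e-02,
        2.83808273e-02, -1.06306597e-04]), 'tool_pos': array([ 0.14883067, -0.58097934,  0.22162141]), 'orientation': array([-8.63527160e-04,  9.92149286e-01,  1.25056154e-01, -8.27102640e-05]), 'force': array([-0.91402414,  0.17360861, -0.24591343]), 'moment': array([-0.01777258, -0.00161304, -0.03050082]), 'grasp_force': 0.0, 'width': 0.08801007138134011}
```

View pics/top0.png

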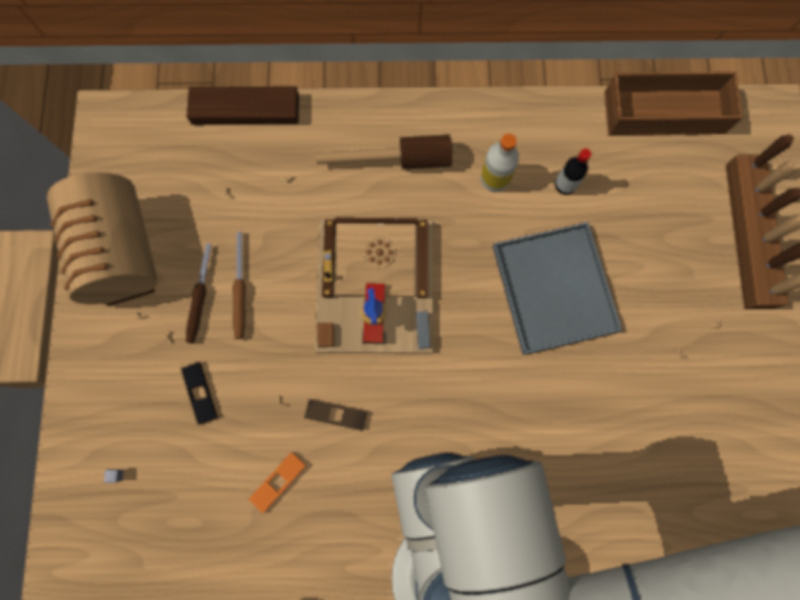

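View pics/scene0.png

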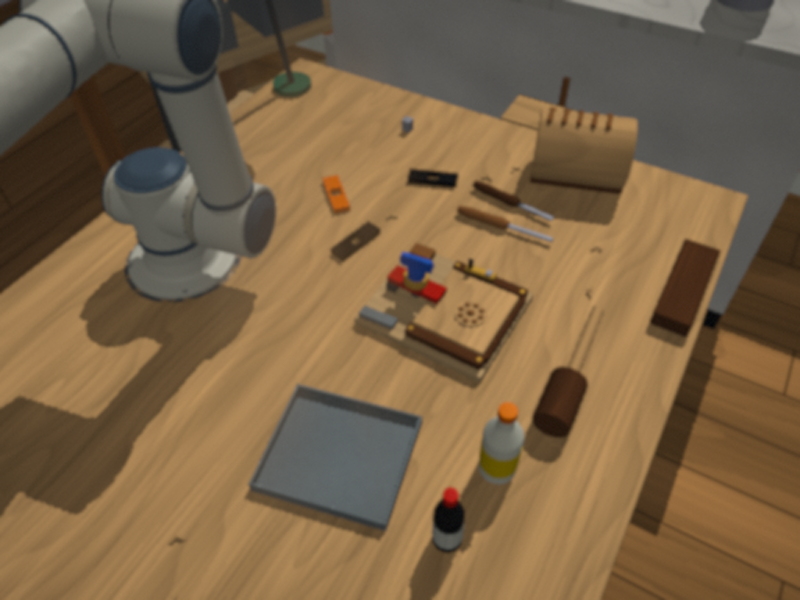

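The top view shows the board at about (375,285), with the blue nut at (373,305) on the red strap (374,315). The turnbutton is on the left rail at (328,270) and the tray at (558,288). Strap look-alikes are orange (278,482), black (200,392) and brown (336,415), so I choose the red one on the stud. I'll check it in one close crop from both cameras.

```bash
python3 - <<'E'
from h import *
import pickle
cs=pickle.load(open("c0.pkl","rb"))
t=cs["top"]["pixels"][130:234,190:290]; s=cs["scene"]["pixels"][145:249,225:345]
# top crop x190-290,y130-234 at 4x => 400x416 ; scene crop 4x... 
a=cv2.resize(t,None,fx=4.0,fy=4.0,interpolation=cv2.INTER_CUBIC)[:, :400]
b=cv2.resize(s[:, :100],None,fx=4.0,fy=4.0,interpolation=cv2.INTER_CUBIC)
cv2.imwrite("pics/crop0.png",np.hstack([a,b]))
E
```

```text
(no output)
```

View pics/crop0.png

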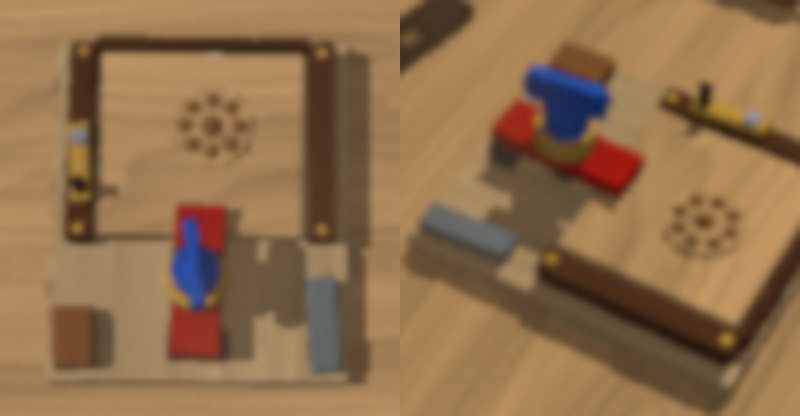

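The close crop confirms it: the red strap's corners in the left half are at (177,205), (227,207), (221,357), (168,356), with the brass ring and blue wing bar on top. The turnbutton's pivot is near (78,135) and its black peg near (80,183).

```bash
python3 - <<'E'
from h import *
import pickle
cs=pickle.load(open("c0.pkl","rb"))
T=lambda u,v,z: ray(cs["top"],190+(u+.5)/4-.5,130+(v+.5)/4-.5,z)[:2]
S=lambda u,v,z: ray(cs["scene"],225+(u-400+.5)/4-.5,145+(v+.5)/4-.5,z)[:2]
T8=lambda u,v,z: ray(cs["top"],(u+.5)*.64-.5,(v+.5)*.64-.5,z)[:2]
S8=lambda u,v,z: ray(cs["scene"],(u+.5)*.64-.5,(v+.5)*.64-.5,z)[:2]
p=lambda n,*a: print(n,*[np.round(x*1000,1) for x in a])
p("strapT",*[T(*q,.05) for q in[(177,205),(227,207),(221,357),(168,356)]])
p("strapTc",np.mean([T(*q,.05) for q in[(177,205),(227,207),(221,357),(168,356)]],0))
p("strapS",*[S(*q,.05) for q in[(522,100),(495,130),(623,193),(641,158)]])
p("strapSc",np.mean([S(*q,.05) for q in[(522,100),(495,130),(623,193),(641,158)]],0))
p("barT",T(188,222,.112),T(197,305,.112)); p("barS",S(529,69,.114),S(607,97,.114))
p("railscrewsT",*[T(*q,.037) for q in[(84,50),(322,52),(322,228),(78,228)]])
p("railscrewsS",*[S(*q,.037) for q in[(674,97),(550,259),(727,340)]])
p("peg",T(80,183,.062),S(705,86,.066)); p("pivot",T(78,135,.047),S(752,117,.047))
p("trayT",*[T8(*q,.022) for q in[(494,243),(587,223),(623,328),(525,353)]])
p("trayS",*[S8(*q,.022) for q in[(302,387),(421,421),(385,526),(252,488)]])
p("boardT",T(50,380,.018),T(350,380,.018))
E
```

```text
Traceback (most recent call last):
  File "h.py", line 7, in ray
    d=R@np.linalg.solve(K,[u,v,1.]);return o+d*(z-o[2])/d[2]
      ~^~~~~~~~~~~~~~~~~~~~~~~~~~~~
ValueError: matmul: Input operand 1 has a mismatch in its core dimension 0, with gufunc signature (n?,k),(k,m?)->(n?,m?) (size 3 is different from 4)
```

```bash
cat > h.py <<'E'
import numpy as np, cv2
from scipy.spatial.transform import Rotation as Ro
from workcell import r
def cap(n):
    return r.capture(n)
def cam(c):
    q=np.array(c["rotation"]);return np.array(c["intrinsics"]),Ro.from_quat(q[[1,2,3,0]]).as_matrix(),np.array(c["origin"])
def ray(c,u,v,z):
    K,R,o=cam(c);d=R@np.linalg.solve(K,[u,v,1.]);return o+d*(z-o[2])/d[2]
def proj(c,p):
    K,R,o=cam(c);q=K@(R.T@(np.array(p)-o));return q[:2]/q[2]
E
cat > m.py <<'E'
from h import *
import pickle
cs=pickle.load(open("c0.pkl","rb"))
T=lambda u,v,z: ray(cs["top"],190+(u+.5)/4-.5,130+(v+.5)/4-.5,z)[:2]
S=lambda u,v,z: ray(cs["scene"],225+(u-400+.5)/4-.5,145+(v+.5)/4-.5,z)[:2]
T8=lambda u,v,z: ray(cs["top"],(u+.5)*.64-.5,(v+.5)*.64-.5,z)[:2]
S8=lambda u,v,z: ray(cs["scene"],(u+.5)*.64-.5,(v+.5)*.64-.5,z)[:2]
p=lambda n,*a: print(n,*[np.round(x*1000,1) for x in a])
p("strapT",*[T(*q,.05) for q in[(177,205),(227,207),(221,357),(168,356)]])
p("strapTc",np.mean([T(*q,.05) for q in[(177,205),(227,207),(221,357),(168,356)]],0))
p("strapS",*[S(*q,.05) for q in[(522,100),(495,130),(623,193),(641,158)]])
p("strapSc",np.mean([S(*q,.05) for q in[(522,100),(495,130),(623,193),(641,158)]],0))
p("barT",T(188,222,.112),T(197,305,.112)); p("barS",S(529,69,.114),S(607,97,.114))
p("railscrewsT",*[T(*q,.037) for q in[(84,50),(322,52),(322,228),(78,228)]])
p("railscrewsS",*[S(*q,.037) for q in[(674,97),(550,259),(727,340)]])
p("peg",T(80,183,.062),S(705,86,.066)); p("pivot",T(78,135,.047),S(752,117,.047))
p("trayT",*[T8(*q,.022) for q in[(494,243),(587,223),(623,328),(525,353)]])
p("trayS",*[S8(*q,.022) for q in[(302,387),(421,421),(385,526),(252,488)]])
p("boardT",T(50,380,.018),T(350,380,.018))
E
python3 m.py
```

```text
strapT [518.7 148.8] [516.8 112.7] [407.7 117.6] [408.9 155. ]
strapTc [463.  133.5]
strapS [416.1 157. ] [414.  121.4] [523.6 113.7] [519.4 149.1]
strapSc [468.3 135.3]
barT [491.6 137.7] [434.2 131.7]
barS [436.9 133.3] [497.3 136.1]
railscrewsT [641.6 218.9] [638.1  41.4] [503.4  43.9] [505.5 221.5]
railscrewsS [507.7 225.8] [502.7  45.9] [639.1  44. ]
peg [532.8 217.6] [533.7 221.4]
pivot [572.9 221.3] [570.6 226.9]
trayT [601.6 -96.1] [ 639.9 -278.1] [ 433.3 -330. ] [ 388.7 -144.3]
trayS [ 401.5 -143.3] [ 607.1 -102. ] [ 645.5 -278.9] [ 441.1 -327.8]
boardT [397.1 242.4] [394.5  25.1]
```

The stud is at about (0.466, 0.134) and the peg at (0.533, 0.2195). The tray centre is at (0.520, -0.212) with yaw 0.235. First I move above the peg, with the tool's yaw at 45°.

```bash

python3 -m creep '[[[0.48,1.0,0,0,0,0.13],[0.48,1.0,0,0,0,0.13],[0.48,1.0,0,0,0,0.13],[0.48,1.0,0,0,0,0.13]]]' 0.5 20
python3 -m creep '[[[0.48,1.0,0,0,0,0.13],[0.48,1.0,0,0,0,0.13],[0.48,1.0,0,0,0,0.13],[0.48,1.0,0,0,0,0.13]]]'
python3 -m creep '[[[0.48,1.0,0,0,0,0.13],[0.48,1.0,0,0,0,0.13],[0.48,1.0,0,0,0,0.13],[0.48,1.0,0,0,0,0.13]]]'
python3 -m creep '[[[0.48,1.0,-0.35,0,0,0.12],[0.48,1.0,-0.35,0,0,0.12],[0.48,1.0,-0.35,0,0,0.12],[0.48,1.0,-0.35,0,0,0.12],[0.48,1.0,-0.35,0,0,0.12]]]'
```

```text
time_s: 0.6
tool_pos: [0.2457, -0.3789, 0.2226]
orientation: [-0.0, 0.981, 0.193, 0.0]
force: [0.0, 0.1, -0.2]
width: 0.0516
grasp_force: 0.0
time_s: 1.1
tool_pos: [0.3415, -0.1788, 0.2225]
orientation: [-0.0, 0.966, 0.26, 0.0]
force: [-0.1, -0.4, 0.1]
width: 0.0438
grasp_force: 0.0
time_s: 1.6
tool_pos: [0.4373, 0.0215, 0.2221]
orientation: [-0.0, 0.946, 0.325, -0.0]
force: [0.4, -0.3, -0.0]
width: 0.0437
grasp_force: 0.0
time_s: 2.22
tool_pos: [0.5321, 0.2207, 0.1492]
orientation: [-0.0, 0.923, 0.384, -0.003]
force: [0.7, 0.4, 0.6]
width: 0.0436
grasp_force: 0.0
```

```bash

python3 -m creep '[[[0,0,-0.25,0,0,0],[0,0,-0.4,0,0,0],[0,0,-0.485,0,0,0],[0,0,-0.485,0,0,0]]]'
python3 -m creep '[[[0,0,0,0,0,0],[0,0,0,0,0,0],[0,0,0,0,0,0],[0,0,0,0,0,0],[0,0,0,0,0,0],[0,0,0,0,0,0]]]' 1 8
python3 - <<'E'
from h import *
c=cap("scene");p=proj(c,r.get_state()["tool_pos"]);print(p)
u,v=p.astype(int);cv2.imwrite("pics/peg.png",cv2.resize(c["pixels"][v-60:v+60,u-80:u+80],(800,600),interpolation=cv2.INTER_CUBIC))
E
```

```text
time_s: 2.72
tool_pos: [0.5323, 0.2179, 0.055]
orientation: [0.0, 0.924, 0.382, -0.001]
force: [0.6, -0.4, 0.4]
width: 0.0438
grasp_force: 0.0
time_s: 3.48
tool_pos: [0.5328, 0.219, 0.0561]
orientation: [-0.0, 0.924, 0.383, 0.0]
force: [-3.5, 0.4, 4.1]
width: 0.0094
grasp_force: 8.0
[300.01581271 168.87446264]
```

View pics/peg.png

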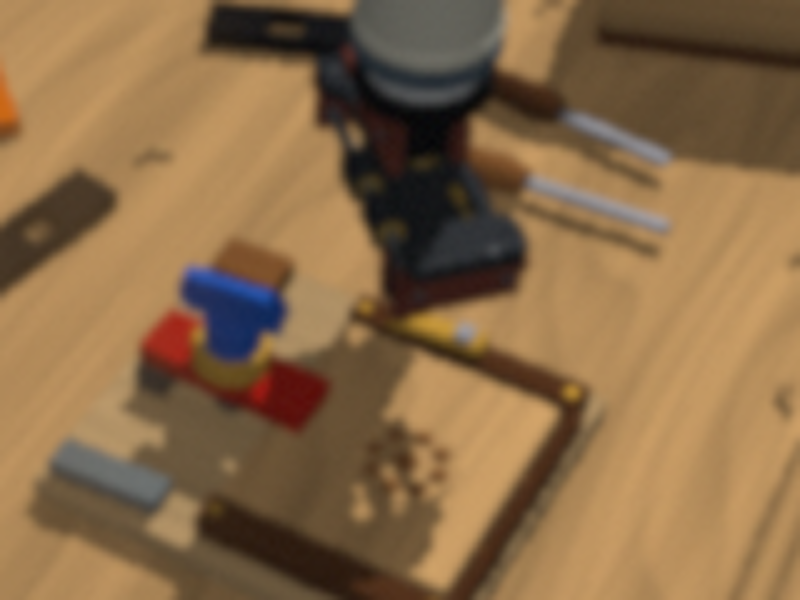

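The fingers hold the peg at a width of 9.4 mm. The crop shows them over the left rail at (440,280), with nut and strap undisturbed. Next I drag the peg along its arc.

```bash

python3 -m creep '[[[0.006,-0.05,0,0,0,0],[0.024,-0.096,0,0,0,0],[0.053,-0.135,0,0,0,0],[0.092,-0.166,0,0,0,0],[0.137,-0.186,0,0,0,0],[0.186,-0.194,0,0,0,0],[0.195,-0.194,0,0,0,0],[0.195,-0.194,0,0,0,0]]]'
python3 - <<'E'
from h import *
print(r.get_state()["force"])
E
```

```text
time_s: 4.53
tool_pos: [0.5693, 0.1817, 0.0551]
orientation: [-0.003, 0.924, 0.383, -0.003]
force: [-13.2, 5.3, 9.7]
width: 0.0097
grasp_force: 8.0
[-13.18850954   5.27942291   9.7236836 ]
```

```bash

python3 -m creep '[[[0,0,0,0,0,0],[0,0,0,0,0,0],[0,0,0.2,0,0,0],[0,0,0.5,0,0,0],[-0.15,0.3,0.7,0,0,0],[-0.5,0.7,0.8,0,0,0],[-0.8,1,0.8,0,0,-0.3],[-0.8,1,0.8,0,0,-0.3],[-0.8,1,0.8,0,0,-0.3],[-0.8,1,0.8,0,0,-0.3]]]' 0.5
python3 - <<'E'
from h import *
import pickle
cs={n:cap(n) for n in("scene","top")}
pickle.dump(cs,open("c1.pkl","wb"))
t=cs["top"]["pixels"][130:234,190:290]; s=cs["scene"]["pixels"][145:249,225:325]
a=np.hstack([cv2.resize(x,None,fx=4.0,fy=4.0,interpolation=cv2.INTER_CUBIC) for x in(t,s)])
cv2.imwrite("pics/crop1.png",a)
E
```

```text
time_s: 5.78
tool_pos: [0.4117, 0.3809, 0.2156]
orientation: [0.0, 0.972, 0.234, 0.001]
force: [1.0, -0.4, -0.2]
width: 0.0442
grasp_force: 0.0
```

View pics/crop1.png

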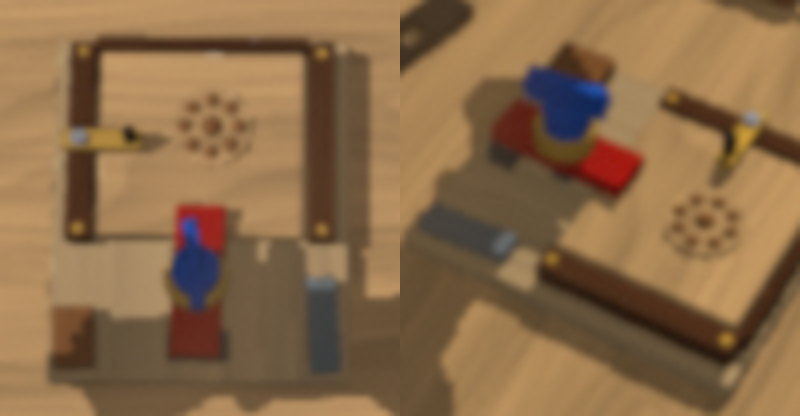

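The top crop shows the turnbutton square across the carving: pivot (78,137), tip (152,139), black peg (130,134). The nut, ring and strap are unmoved. Next is the nut.

```bash

python3 -m creep '[[[0.14,-0.6,0,0,0,-0.2],[0.14,-0.6,0,0,0,-0.2],[0.14,-0.6,0,0,0,-0.2]]]'
python3 -m creep '[[[0.13,-0.63,-0.1,0,0,-0.184],[0.13,-0.63,-0.28,0,0,-0.184],[0.13,-0.63,-0.28,0,0,-0.184],[0.13,-0.63,-0.45,0,0,-0.184],[0.13,-0.63,-0.62,0,0,-0.184],[0.13,-0.63,-0.62,0,0,-0.184]]]'
python3 -m creep '[[[0,0,0,0,0,0],[0,0,0,0,0,0],[0,0,0,0,0,0],[0,0,0,0,0,0],[0,0,0,0,0,0],[0,0,0,0,0,0]]]' 1 15
python3 -c "
from h import *
s=r.get_state();print(s['force'],s['moment'])"
```

```text
time_s: 6.25
tool_pos: [0.442, 0.2554, 0.2157]
orientation: [0.001, 0.992, 0.126, 0.0]
force: [-0.9, 1.1, 0.4]
width: 0.0441
grasp_force: 0.0
time_s: 7.0
tool_pos: [0.4645, 0.1341, 0.0891]
orientation: [0.0, 0.999, 0.034, -0.003]
force: [0.4, 0.6, 0.9]
width: 0.0438
grasp_force: 0.0
time_s: 7.75
tool_pos: [0.4663, 0.1342, 0.0924]
orientation: [-0.0, 0.999, 0.034, 0.001]
force: [-0.5, 0.9, 3.6]
width: 0.01
grasp_force: 15.0
[-0.47642524  0.93831006  3.58045707] [ 0.15523132 -0.00033563 -0.01355094]
```

```bash

python3 -m creep '[[[0,0,0.01,0,0,0],[0,0,0.015,0,0,0],[0,0,0.015,0,0,0]]]' 1 40
python3 -m creep '[[[0,0,0.008,0,0,0],[0,0,0.008,0,0,0]]]'
python3 -m creep '[[[0,0,0.008,0,0,0],[0,0,0.008,0,0,0]]]'
```

```text
time_s: 8.12
tool_pos: [0.4657, 0.1338, 0.0942]
orientation: [0.0, 0.999, 0.034, -0.0]
force: [0.3, 0.6, -1.1]
width: 0.01
grasp_force: 40.0
time_s: 8.38
tool_pos: [0.4655, 0.1338, 0.0948]
orientation: [0.0, 0.999, 0.034, -0.001]
force: [2.6, 0.4, -9.5]
width: 0.0096
grasp_force: 40.0
time_s: 8.62
tool_pos: [0.4653, 0.1338, 0.0952]
orientation: [0.0, 0.999, 0.034, -0.001]
force: [6.4, 0.6, -16.5]
width: 0.0097
grasp_force: 40.0
```

```bash

python3 -m creep '[[[0,0,-0.008,0,0,0.1],[0,0,-0.008,0,0,0.2],[0,0,-0.008,0,0,0.2]]]'
python3 -m creep '[[[0,0,0,0,0,0.06],[0,0,0,0,0,0.12],[0,0,0,0,0,0.12]]]'
python3 -m creep '[[[0,0,0,0,0,0.06],[0,0,0,0,0,0.12],[0,0,0,0,0,0.12]]]'
python3 -m creep '[[[0,0,0,0,0,0.06],[0,0,0,0,0,0.12],[0,0,0,0,0,0.12]]]'
```

```text
time_s: 9.0
tool_pos: [0.4657, 0.134, 0.0951]
orientation: [-0.0, 0.99, 0.139, -0.001]
force: [4.2, 1.7, -14.4]
width: 0.01
grasp_force: 40.0
time_s: 9.38
tool_pos: [0.4661, 0.1341, 0.0953]
orientation: [-0.0, 0.98, 0.2, 0.0]
force: [5.5, 2.2, -14.0]
width: 0.01
grasp_force: 40.0
time_s: 9.75
tool_pos: [0.4661, 0.1342, 0.0955]
orientation: [-0.0, 0.965, 0.261, 0.0]
force: [5.1, 2.0, -13.2]
width: 0.01
grasp_force: 40.0
time_s: 10.12
tool_pos: [0.4654, 0.1344, 0.0969]
orientation: [-0.001, 0.947, 0.321, -0.0]
force: [-2.0, 2.2, -1.8]
width: 0.0096
grasp_force: 40.0
```

The pull force fell from -13 to -2 N and the nut rose, so it let go at about 0.55 rad of turn. I turn a little further to the middle of the slot, then lift.

```bash

python3 -m creep '[[[0,0,0,0,0,0.12],[0,0,0,0,0,0.12],[0,0,0.02,0,0,0.12],[0,0,0.04,0,0,0.12]]]'
python3 -m creep '[[[0,0,0.04,0,0,0],[0,0,0.08,0,0,0],[0,0,0.12,0,0,0],[0,0,0.16,0,0,0],[0,0,0.2,0,0,0],[0,0,0.2,0,0,0]]]'
```

```text
time_s: 10.62
tool_pos: [0.4659, 0.134, 0.1049]
orientation: [-0.0, 0.925, 0.38, 0.0]
force: [-0.1, 0.7, -1.5]
width: 0.0099
grasp_force: 40.0
time_s: 11.38
tool_pos: [0.4663, 0.134, 0.1452]
orientation: [0.0, 0.925, 0.38, 0.001]
force: [0.1, -0.1, -0.6]
width: 0.0096
grasp_force: 40.0
```

```bash

python3 -m creep '[[[0.12,-0.36,0,0,0,0],[0.24,-0.6,0,0,0,0],[0.24,-0.72,0,0,0,0],[0.24,-0.72,0,0,0,0]]]'
python3 -m creep '[[[0.12,-0.3,0,0,0,0],[0.24,-0.6,0,0,0,0],[0.245,-0.73,0,0,0,0],[0.245,-0.73,-0.1,0,0,0],[0.245,-0.73,-0.25,0,0,0],[0.245,-0.73,-0.4,0,0,0],[0.245,-0.73,-0.48,0,0,0],[0.245,-0.73,-0.53,0,0,0],[0.245,-0.73,-0.55,0,0,0],[0.245,-0.73,-0.55,0,0,0]]]'
python3 -m creep '[[[0,0,-0.008,0,0,0],[0,0,-0.016,0,0,0],[0,0,-0.016,0,0,0]]]'
```

```text
time_s: 11.88
tool_pos: [0.5138, -0.0118, 0.1436]
orientation: [-0.0, 0.925, 0.379, -0.001]
force: [0.8, -0.1, -1.2]
width: 0.0095
grasp_force: 40.0
time_s: 13.12
tool_pos: [0.5633, -0.156, 0.0349]
orientation: [0.0, 0.925, 0.381, 0.0]
force: [-0.2, 0.7, 0.2]
width: 0.0095
grasp_force: 40.0
time_s: 13.5
tool_pos: [0.5629, -0.1561, 0.0311]
orientation: [0.0, 0.925, 0.38, 0.0]
force: [-0.3, 0.2, -1.7]
width: 0.0093
grasp_force: 40.0
```

```bash

python3 -m creep '[[[0,0,-0.006,0,0,0],[0,0,-0.012,0,0,0],[0,0,-0.012,0,0,0]]]'

```

```text
time_s: 13.88
tool_pos: [0.563, -0.1561, 0.0294]
orientation: [0.0, 0.925, 0.38, 0.0]
force: [-3.4, 0.4, 4.7]
width: 0.0096
grasp_force: 40.0
```

The nut is on the tray floor, with 4.7 N of contact force. I release, rise, and look at the spacer.

```bash

python3 -m creep '[[[0,0,0,0,0,0],[0,0,0,0,0,0],[0,0,0,0,0,0],[0,0,0.1,0,0,0],[0,0,0.3,0,0,0],[0,0,0.6,0,0,0],[0,0,0.6,0,0,0],[0,0,0.6,0,0,0]]]' 0.4
python3 - <<'E'
from h import *
import pickle
cs={n:cap(n) for n in("scene","top")}
pickle.dump(cs,open("c2.pkl","wb"))
t=cs["top"]["pixels"][170:230,210:260]; s=cs["scene"]["pixels"][160:220,240:290]
a=np.hstack([cv2.resize(x,None,fx=8,fy=8,interpolation=cv2.INTER_CUBIC) for x in(t,s)])
cv2.imwrite("pics/crop2.png",a)
E
```

```text
time_s: 14.88
tool_pos: [0.5631, -0.1561, 0.1497]
orientation: [0.001, 0.925, 0.38, 0.001]
force: [-0.2, 0.6, -0.5]
width: 0.0528
grasp_force: 0.0
```

View pics/crop2.png

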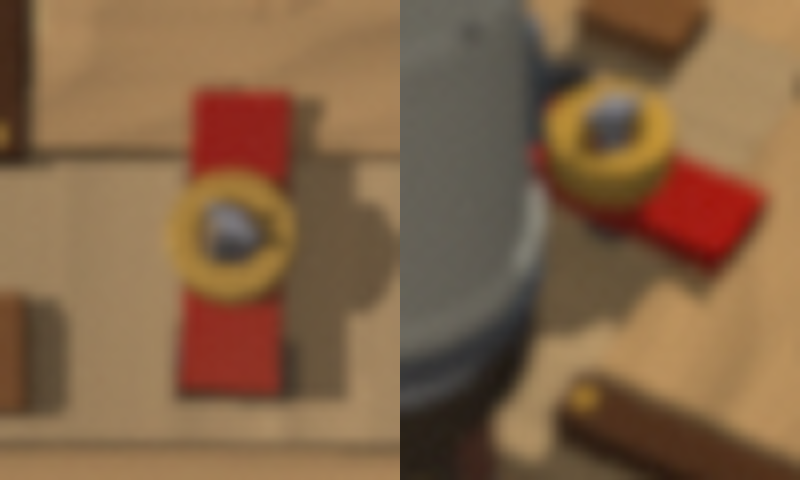

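Left half (top camera): the brass ring is centred at about (233,235) around the steel stud. Right half (scene camera): the ring's top face is centred at about (611,128). The red strap's corners in the left half are (193,90), (292,92), (281,393), (180,390).

```bash
python3 - <<'E'
from h import *
import pickle
cs=pickle.load(open("c2.pkl","rb"))
T=lambda u,v,z: ray(cs["top"],210+(u+.5)/8-.5,170+(v+.5)/8-.5,z)[:2]
S=lambda u,v,z: ray(cs["scene"],240+(u-400+.5)/8-.5,160+(v+.5)/8-.5,z)[:2]
iT=lambda p:((proj(cs["top"],p)+.5-[210,170])*8).round()
iS=lambda p:((proj(cs["scene"],p)+.5-[240,160])*8+[400,0]).round()
print("ringT",T(233,235,.066),"S",S(611,128,.068))
st=[T(*q,.05) for q in[(193,90),(292,92),(281,393),(180,390)]];print(np.mean(st,0),st)
# predicted outline for ring at guesses
for x,y in[(.466,.134)]:
    a=np.linspace(0,2*np.pi,60)
    for f,n in((iT,"T"),(iS,"S")):
        pt=np.array([f([x+.023*np.cos(t),y+.023*np.sin(t),z]) for t in a for z in(.050,.068)]);tp=pt[1::2]
        print(n,"all",pt.min(0),pt.max(0),"top",tp.min(0),tp.max(0))
    print(iT([x,y,.082]),iS([x,y,.082]),iT([x-.01,y,.0785]),iT([x+.01,y,.0785]))
E
```

```text
ringT [0.46225366 0.13424849] S [0.46376038 0.13722104]
[0.46366965 0.13369273] [array([0.5188919 , 0.14930383]), array([0.517734  , 0.11358011]), array([0.40827679, 0.11809059]), array([0.4097759 , 0.15379641])]
T all [169. 160.] [301. 297.] top [169. 160.] [299. 288.]
S all [548.  90.] [677. 218.] top [548.  90.] [677. 185.]
[232. 216.] [613. 110.] [233. 246.] [233. 190.]
```

```bash

python3 -m creep '[[[-0.12,0.3,0,0,0,-0.15],[-0.24,0.6,0,0,0,-0.3],[-0.245,0.72,0,0,0,-0.37],[-0.245,0.72,0,0,0,-0.37]]]' 0.22
python3 -m creep '[[[-0.12,0.3,0,0,0,-0.15],[-0.24,0.6,0,0,0,-0.3],[-0.25,0.73,0,0,0,-0.375],[-0.25,0.73,0,0,0,-0.375],[-0.25,0.73,-0.2,0,0,-0.375],[-0.25,0.73,-0.35,0,0,-0.375],[-0.25,0.73,-0.45,0,0,-0.375],[-0.25,0.73,-0.482,0,0,-0.375],[-0.25,0.73,-0.482,0,0,-0.375]]]'
python3 -m creep '[[[0,0,0,0,0,0],[0,0,0,0,0,0],[0,0,0,0,0,0],[0,0,0,0,0,0],[0,0,0,0,0,0]]]' 1 25
```

```text
time_s: 15.48
tool_pos: [0.513, -0.0104, 0.1474]
orientation: [-0.0, 0.98, 0.197, -0.001]
force: [-0.1, -0.8, 0.3]
width: 0.0683
grasp_force: 0.0
time_s: 16.6
tool_pos: [0.4643, 0.1335, 0.0525]
orientation: [0.0, 1.0, 0.0, 0.0]
force: [0.5, -0.3, 0.3]
width: 0.0687
grasp_force: 0.0
time_s: 17.23
tool_pos: [0.4643, 0.1343, 0.0531]
orientation: [-0.0, 1.0, 0.0, 0.001]
force: [-0.5, 1.7, 5.1]
width: 0.0446
grasp_force: 25.0
```

The ring is gripped. I raise it 2 mm and probe against the stud to find its axis.

```bash

python3 -m creep '[[[0,0,0.01,0,0,0],[0,0,0.012,0,0,0],[0,0,0.012,0,0,0]]]' 1 30
python3 -m creep '[[[0.015,0,0,0,0,0],[0.03,0,0,0,0,0],[0.03,0,0,0,0,0]]]'
python3 -m creep '[[[0.01,0,0,0,0,0],[0.015,0,0,0,0,0],[0.015,0,0,0,0,0]]]'
```

```text
time_s: 17.6
tool_pos: [0.4636, 0.1338, 0.0541]
orientation: [0.0, 1.0, 0.0, -0.0]
force: [-0.0, 0.9, -1.1]
width: 0.0447
grasp_force: 30.0
time_s: 17.98
tool_pos: [0.4701, 0.1339, 0.0545]
orientation: [0.0, 1.0, 0.0, -0.0]
force: [0.4, 0.7, -2.0]
width: 0.0443
grasp_force: 30.0
time_s: 18.35
tool_pos: [0.4728, 0.134, 0.0546]
orientation: [-0.0, 1.0, 0.0, -0.0]
force: [-1.1, 0.0, -0.7]
width: 0.0444
grasp_force: 30.0
```

```bash

python3 -m creep '[[[0.005,0,0,0,0,0],[0.005,0,0,0,0,0]]]'
python3 -m creep '[[[0.005,0,0,0,0,0],[0.005,0,0,0,0,0]]]'
python3 -m creep '[[[-0.03,0,0,0,0,0],[-0.05,0,0,0,0,0],[-0.05,0,0,0,0,0]]]'
python3 -m creep '[[[-0.015,0,0,0,0,0],[-0.015,0,0,0,0,0]]]'
python3 -m creep '[[[-0.01,0,0,0,0,0],[-0.01,0,0,0,0,0]]]'
```

```text
time_s: 18.6
tool_pos: [0.4729, 0.134, 0.0545]
orientation: [0.0, 1.0, 0.0, -0.001]
force: [-5.6, -0.5, 1.0]
width: 0.0445
grasp_force: 30.0
time_s: 18.85
tool_pos: [0.473, 0.134, 0.0543]
orientation: [0.0, 1.0, 0.0, -0.002]
force: [-9.0, -0.5, 3.5]
width: 0.0447
grasp_force: 30.0
time_s: 19.23
tool_pos: [0.4649, 0.134, 0.0548]
orientation: [-0.0, 1.0, 0.0, 0.0]
force: [0.6, -0.8, -0.5]
width: 0.0443
grasp_force: 30.0
time_s: 19.48
tool_pos: [0.4619, 0.134, 0.0547]
orientation: [-0.0, 1.0, 0.0, 0.0]
force: [0.5, 0.4, -1.5]
width: 0.0445
grasp_force: 30.0
time_s: 19.73
tool_pos: [0.4599, 0.134, 0.0546]
orientation: [-0.0, 1.0, 0.0, 0.0]
force: [-0.3, -0.3, -0.8]
width: 0.0443
grasp_force: 30.0
```

```bash

python3 -m creep '[[[-0.01,0,0,0,0,0],[-0.01,0,0,0,0,0]]]'
python3 -m creep '[[[-0.01,0,0,0,0,0],[-0.01,0,0,0,0,0]]]'
python3 -m creep '[[[0.02,0.01,0,0,0,0],[0.04,0.02,0,0,0,0],[0.04,0.025,0,0,0,0],[0.04,0.025,0,0,0,0]]]'
python3 -m creep '[[[0,0.01,0,0,0,0],[0,0.01,0,0,0,0]]]'
python3 -m creep '[[[0,0.01,0,0,0,0],[0,0.01,0,0,0,0]]]'
```

```text
time_s: 19.98
tool_pos: [0.4588, 0.134, 0.0548]
orientation: [-0.0, 1.0, 0.0, 0.001]
force: [5.6, 0.5, -3.8]
width: 0.0447
grasp_force: 30.0
time_s: 20.23
tool_pos: [0.4586, 0.134, 0.0549]
orientation: [-0.0, 1.0, 0.0, 0.003]
force: [13.1, 0.1, -7.7]
width: 0.0445
grasp_force: 30.0
time_s: 20.72
tool_pos: [0.4637, 0.1391, 0.0545]
orientation: [0.0, 1.0, 0.0, -0.0]
force: [-0.7, -0.2, -1.4]
width: 0.0445
grasp_force: 30.0
time_s: 20.98
tool_pos: [0.4638, 0.1411, 0.0547]
orientation: [-0.0, 1.0, 0.0, -0.0]
force: [0.2, -0.2, -0.2]
width: 0.0442
grasp_force: 30.0
time_s: 21.22
tool_pos: [0.4639, 0.1425, 0.0546]
orientation: [0.001, 1.0, 0.0, -0.0]
force: [-0.3, -3.3, 0.0]
width: 0.0443
grasp_force: 30.0
```

```bash

python3 -m creep '[[[0.01,-0.03,0,0,0,0],[0.01,-0.055,0,0,0,0],[0.01,-0.055,0,0,0,0]]]'
python3 -m creep '[[[0,-0.01,0,0,0,0],[0,-0.01,0,0,0,0]]]'
python3 -m creep '[[[0,-0.01,0,0,0,0],[0,-0.01,0,0,0,0]]]'
```

```text
time_s: 21.6
tool_pos: [0.466, 0.1316, 0.0546]
orientation: [-0.0, 1.0, -0.0, 0.0]
force: [0.7, 0.4, -1.9]
width: 0.0448
grasp_force: 30.0
time_s: 21.85
tool_pos: [0.4659, 0.1299, 0.0547]
orientation: [-0.0, 1.0, 0.0, 0.0]
force: [0.4, -0.5, -1.1]
width: 0.0447
grasp_force: 30.0
time_s: 22.1
tool_pos: [0.4659, 0.1283, 0.0546]
orientation: [-0.0, 1.0, 0.0, 0.0]
force: [0.2, 2.0, -2.6]
width: 0.0447
grasp_force: 30.0
```

The ring is centred on the stud with the TCP at (0.4658, 0.1355). I centre it and lift.

```bash

python3 -m creep '[[[0,0.02,0,0,0,0],[0,0.037,0,0,0,0],[0,0.037,0,0,0,0],[0,0.037,0.02,0,0,0],[0,0.037,0.04,0,0,0],[0,0.037,0.055,0,0,0],[0,0.037,0.055,0,0,0]]]'
python3 -m creep '[[[0,0,0.02,0,0,0],[0,0,0.04,0,0,0],[0,0,0.06,0,0,0],[0,0,0.06,0,0,0]]]'
```

```text
time_s: 22.98
tool_pos: [0.4662, 0.1354, 0.0661]
orientation: [-0.0, 1.0, 0.0, 0.0]
force: [0.5, -0.7, -0.5]
width: 0.0451
grasp_force: 30.0
time_s: 23.48
tool_pos: [0.4662, 0.1354, 0.0782]
orientation: [-0.0, 1.0, 0.0, 0.0]
force: [0.3, 0.7, -0.9]
width: 0.0444
grasp_force: 30.0
```

```bash

python3 -m creep '[[[0,0,0.05,0,0,0],[0,0,0.12,0,0,0],[0,0,0.24,0,0,0],[0,0,0.24,0,0,0]]]'
python3 -m creep '[[[0,-0.2,0,0,0,0],[-0.018,-0.45,0,0,0,0],[-0.018,-0.7,0,0,0,0],[-0.018,-0.824,0,0,0,0],[-0.018,-0.824,0,0,0,0]]]'
python3 -m creep '[[[0,-0.25,0,0,0,0],[-0.018,-0.5,0,0,0,0],[-0.018,-0.75,0,0,0,0],[-0.018,-0.824,0,0,0,0],[-0.018,-0.824,0,0,0,0],[-0.018,-0.824,-0.15,0,0,0],[-0.018,-0.824,-0.3,0,0,0],[-0.018,-0.824,-0.45,0,0,0],[-0.018,-0.824,-0.54,0,0,0],[-0.018,-0.824,-0.54,0,0,0]]]'
```

```text
time_s: 23.98
tool_pos: [0.4673, 0.1357, 0.1287]
orientation: [-0.001, 1.0, 0.0, 0.003]
force: [-0.4, -0.2, -1.5]
width: 0.0444
grasp_force: 30.0
time_s: 24.6
tool_pos: [0.462, -0.0308, 0.125]
orientation: [0.0, 1.0, -0.001, -0.0]
force: [0.1, 0.2, -1.1]
width: 0.0445
grasp_force: 30.0
time_s: 25.85
tool_pos: [0.4581, -0.1927, 0.0164]
orientation: [-0.001, 1.0, 0.001, -0.001]
force: [-0.3, 0.3, -0.0]
width: 0.0447
grasp_force: 30.0
```

```bash

python3 -m creep '[[[0,0,-0.015,0,0,0],[0,0,-0.03,0,0,0],[0,0,-0.03,0,0,0]]]'
python3 -m creep '[[[0,0,-0.01,0,0,0],[0,0,-0.01,0,0,0]]]'
python3 -m creep '[[[0,0,-0.01,0,0,0],[0,0,-0.01,0,0,0]]]'
```

```text
time_s: 26.22
tool_pos: [0.4589, -0.1944, 0.0121]
orientation: [0.0, 1.0, 0.0, 0.0]
force: [0.2, 0.6, -0.9]
width: 0.0444
grasp_force: 30.0
time_s: 26.48
tool_pos: [0.4586, -0.1943, 0.0096]
orientation: [-0.0, 1.0, 0.0, -0.0]
force: [1.3, -0.4, -0.4]
width: 0.0448
grasp_force: 30.0
time_s: 26.72
tool_pos: [0.4589, -0.1944, 0.0081]
orientation: [0.0, 1.0, 0.0, 0.0]
force: [-0.6, 0.5, 3.5]
width: 0.0444
grasp_force: 30.0
```

```bash

python3 -m creep '[[[0,0,0,0,0,0],[0,0,0,0,0,0],[0,0,0.1,0,0,0],[0,0,0.3,0,0,0],[0,0,0.55,0,0,0],[0,-0.2,0.55,0,0,0],[0,-0.2,0.55,0,0,0]]]' 0.38
python3 - <<'E'
from h import *
import pickle
cs={n:cap(n) for n in("scene","top")}
pickle.dump(cs,open("c3.pkl","wb"))
t=cs["top"]["pixels"][170:230,210:260]; s=cs["scene"]["pixels"][160:220,240:290]
a=np.hstack([cv2.resize(x,None,fx=8,fy=8,interpolation=cv2.INTER_CUBIC) for x in(t,s)])
cv2.imwrite("pics/crop3.png",a)
E
```

```text
time_s: 27.6
tool_pos: [0.4587, -0.236, 0.1181]
orientation: [0.001, 1.0, -0.001, 0.0]
force: [0.1, -0.2, -0.8]
width: 0.0545
grasp_force: 0.0
```

View pics/crop3.png

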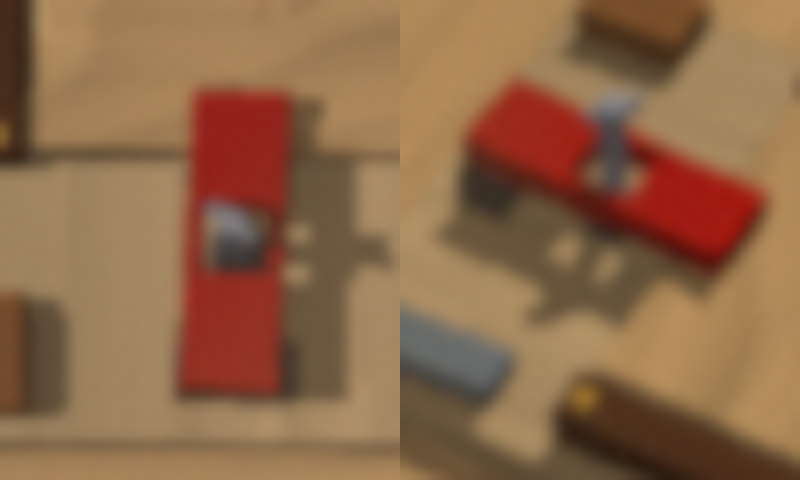

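The strap still lies around the stud with the same corners, (193,90), (292,92), (281,393), (180,390), and the stud shows through the hole at (235,235). I grip it at its centre.

```bash

python3 -m creep '[[[0.018,0.3,0,0,0,0],[0.018,0.6,0,0,0,0],[0.018,0.93,0,0,0,-0.048],[0.018,0.93,0,0,0,-0.048]]]' 0.34
python3 -m creep '[[[0.018,0.3,0,0,0,0],[0.018,0.6,0,0,0,0],[0.018,0.928,0,0,0,0],[0.018,0.928,0,0,0,0],[0.018,0.928,-0.15,0,0,0],[0.018,0.928,-0.3,0,0,0],[0.018,0.928,-0.37,0,0,0],[0.018,0.928,-0.405,0,0,0],[0.018,0.928,-0.405,0,0,0]]]'
python3 -m creep '[[[0,0,0,0,0,0],[0,0,0,0,0,0],[0,0,0,0,0,0],[0,0,0,0,0,0]]]' 1 35
```

```text
time_s: 28.2
tool_pos: [0.4617, -0.044, 0.1171]
orientation: [-0.001, 1.0, -0.022, -0.0]
force: [0.7, 0.3, 0.4]
width: 0.0581
grasp_force: 0.0
time_s: 29.32
tool_pos: [0.4662, 0.1369, 0.0369]
orientation: [0.0, 1.0, -0.025, 0.0]
force: [-0.0, -0.4, 0.8]
width: 0.058
grasp_force: 0.0
time_s: 29.82
tool_pos: [0.4664, 0.1371, 0.0375]
orientation: [0.0, 1.0, -0.025, 0.001]
force: [0.1, -3.2, 4.3]
width: 0.036
grasp_force: 35.0
```

```bash

python3 -m creep '[[[0,0,0.01,0,0,0],[0,0,0.016,0,0,0],[0,0,0.016,0,0,0]]]'
python3 -m creep '[[[0.01,-0.01,0,0,0,0],[0.02,-0.01,0,0,0,0],[0.02,-0.01,0,0,0,0]]]'
python3 -m creep '[[[0.01,0,0,0,0,0],[0.01,0,0,0,0,0]]]'
python3 -m creep '[[[0.01,0,0,0,0,0],[0.01,0,0,0,0,0]]]'
```

```text
time_s: 30.2
tool_pos: [0.4656, 0.1375, 0.0394]
orientation: [-0.0, 1.0, -0.025, -0.0]
force: [0.2, 0.1, -1.9]
width: 0.0358
grasp_force: 35.0
time_s: 30.58
tool_pos: [0.47, 0.1353, 0.0398]
orientation: [-0.0, 1.0, -0.025, -0.0]
force: [0.4, -0.4, -2.4]
width: 0.0356
grasp_force: 35.0
time_s: 30.82
tool_pos: [0.472, 0.1353, 0.0398]
orientation: [-0.0, 1.0, -0.025, 0.0]
force: [0.7, -0.1, -2.3]
width: 0.0355
grasp_force: 35.0
time_s: 31.08
tool_pos: [0.4735, 0.1354, 0.0397]
orientation: [0.0, 1.0, -0.025, -0.001]
force: [-2.3, -0.4, -1.4]
width: 0.0356
grasp_force: 35.0
```

```bash

python3 -m creep '[[[-0.03,0,0,0,0,0],[-0.06,0,0,0,0,0],[-0.06,0,0,0,0,0]]]'
python3 -m creep '[[[-0.008,0,0,0,0,0],[-0.008,0,0,0,0,0]]]'
python3 -m creep '[[[-0.008,0,0,0,0,0],[-0.008,0,0,0,0,0]]]'
```

```text
time_s: 31.45
tool_pos: [0.4616, 0.1354, 0.0399]
orientation: [-0.0, 1.0, -0.025, 0.0]
force: [-0.3, 0.5, -2.8]
width: 0.0362
grasp_force: 35.0
time_s: 31.7
tool_pos: [0.4603, 0.1354, 0.0399]
orientation: [-0.0, 1.0, -0.025, 0.0]
force: [-0.4, -0.1, -3.4]
width: 0.0359
grasp_force: 35.0
time_s: 31.95
tool_pos: [0.4592, 0.1353, 0.04]
orientation: [-0.0, 1.0, -0.025, 0.001]
force: [3.2, -0.4, -3.8]
width: 0.0356
grasp_force: 35.0
```

```bash

python3 -m creep '[[[0.02,0,0,0,0,0],[0.0375,0,0,0,0,0],[0.0375,0,0,0,0,0],[0.0375,0,0.03,0,0,0],[0.0375,0,0.06,0,0,0],[0.0375,0,0.09,0,0,0],[0.0375,0,0.11,0,0,0],[0.0375,0,0.11,0,0,0]]]'
python3 -m creep '[[[0,0,0.02,0,0,0],[0,0,0.04,0,0,0],[0,0,0.06,0,0,0],[0,0,0.08,0,0,0],[0,0,0.1,0,0,0],[0,0,0.12,0,0,0],[0,0,0.12,0,0,0]]]'
```

```text
time_s: 32.95
tool_pos: [0.4665, 0.1354, 0.0624]
orientation: [-0.0, 1.0, -0.025, 0.0]
force: [0.4, 0.4, -2.9]
width: 0.0354
grasp_force: 35.0
time_s: 33.83
tool_pos: [0.4664, 0.1354, 0.0863]
orientation: [-0.0, 1.0, -0.025, 0.0]
force: [-0.6, 0.1, -2.4]
width: 0.0357
grasp_force: 35.0
```

```bash

python3 -m creep '[[[0,0,0.1,0,0,0],[0,0,0.2,0,0,0],[0.06,-0.2,0.2,0,0,0.05],[0.12,-0.45,0.2,0,0,0.1],[0.155,-0.7,0.2,0,0,0.13],[0.155,-0.96,0.2,0,0,0.13],[0.155,-0.96,0.2,0,0,0.13]]]'
python3 -m creep '[[[0.06,-0.25,0,0,0,0.05],[0.12,-0.5,0,0,0,0.1],[0.16,-0.75,0,0,0,0.142],[0.16,-0.974,0,0,0,0.142],[0.16,-0.974,-0.1,0,0,0.142],[0.16,-0.974,-0.25,0,0,0.142],[0.16,-0.974,-0.4,0,0,0.142],[0.16,-0.974,-0.53,0,0,0.142],[0.16,-0.974,-0.53,0,0,0.142]]]'
```

```text
time_s: 34.7
tool_pos: [0.4976, -0.0599, 0.1276]
orientation: [0.001, 0.999, 0.041, 0.001]
force: [0.0, 0.1, -1.8]
width: 0.0355
grasp_force: 35.0
time_s: 35.83
tool_pos: [0.528, -0.2489, 0.0173]
orientation: [-0.002, 0.993, 0.118, -0.002]
force: [0.5, 0.8, -2.3]
width: 0.0357
grasp_force: 35.0
```

```bash
python3 - <<'E'
from h import *
s=r.get_state();print(s["tool_pos"],s["force"])
c=cap("scene");im=c["pixels"][235:345,150:285]
cv2.imwrite("pics/tray.png",cv2.resize(im,None,fx=5,fy=5,interpolation=cv2.INTER_CUBIC))
E
```

```text
[ 0.52799622 -0.24893759  0.01731125] [ 0.47534646  0.75892851 -2.26393801]
```

View pics/tray.png

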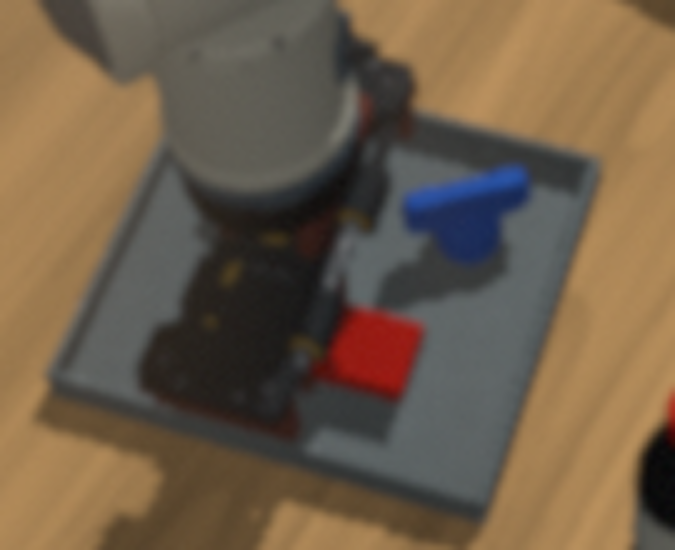

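The nut stands upright at (465,220) and the strap, at (375,350), hovers clear of it and of the walls. I lower the strap to the floor.

```bash

python3 -m creep '[[[0,0,-0.02,0,0,0],[0,0,-0.04,0,0,0],[0,0,-0.04,0,0,0]]]'
python3 -m creep '[[[0,0,-0.008,0,0,0],[0,0,-0.008,0,0,0]]]'
python3 -m creep '[[[0,0,-0.008,0,0,0],[0,0,-0.008,0,0,0]]]'
```

```text
time_s: 36.25
tool_pos: [0.5293, -0.2514, 0.0121]
orientation: [0.0, 0.993, 0.117, 0.0]
force: [-0.6, -0.1, -2.1]
width: 0.0356
grasp_force: 35.0
time_s: 36.5
tool_pos: [0.5292, -0.2515, 0.0102]
orientation: [-0.0, 0.993, 0.117, -0.0]
force: [-0.4, -0.4, -2.2]
width: 0.0357
grasp_force: 35.0
time_s: 36.75
tool_pos: [0.5291, -0.2514, 0.0084]
orientation: [-0.0, 0.993, 0.117, -0.0]
force: [-0.5, -0.0, -2.5]
width: 0.0358
grasp_force: 35.0
```

```bash

python3 -m creep '[[[0,0,-0.007,0,0,0],[0,0,-0.007,0,0,0]]]'
python3 -m creep '[[[0,0,-0.005,0,0,0],[0,0,-0.005,0,0,0]]]'
```

```text
time_s: 37.0
tool_pos: [0.5291, -0.2514, 0.0071]
orientation: [-0.0, 0.993, 0.117, -0.0]
force: [-0.5, 0.3, -2.3]
width: 0.0359
grasp_force: 35.0
time_s: 37.25
tool_pos: [0.5293, -0.2515, 0.0065]
orientation: [0.0, 0.993, 0.117, 0.0]
force: [-1.5, 1.0, -0.7]
width: 0.0359
grasp_force: 35.0
```

Contact is starting (the load on the wrist is falling). I release, rise and check.

```bash

python3 -m creep '[[[0,0,-0.003,0,0,0],[0,0,-0.003,0,0,0]]]'
python3 -m creep '[[[0,0,0,0,0,0],[0,0,0,0,0,0],[0,0,0,0,0,0],[0,0,0.1,0,0,0],[0,0,0.3,0,0,0],[0,0,0.6,0,0,0],[-0.2,-0.2,0.9,0,0,0],[-0.4,-0.6,0.9,0,0,0],[-0.5,-0.9,0.9,0,0,0],[-0.5,-0.9,0.9,0,0,0]]]' 0.45
python3 - <<'E'
from h import *
cs={n:cap(n) for n in("scene","top")}
t=cs["top"]["pixels"][125:235,190:400]; s=cs["scene"]["pixels"][135:345,150:360]
a=cv2.resize(t,None,fx=1.9,fy=1.9,interpolation=cv2.INTER_CUBIC);b=cv2.resize(s,(399,399),interpolation=cv2.INTER_CUBIC)
o=np.zeros((399,798,3),np.uint8);o[:a.shape[0],:399]=a[:,:399];o[:,399:]=b
cv2.imwrite("pics/end.png",o)
E
```

```text
time_s: 37.5
tool_pos: [0.5293, -0.2515, 0.0065]
orientation: [0.0, 0.993, 0.117, 0.0]
force: [-4.1, 3.2, 3.8]
width: 0.0356
grasp_force: 35.0
time_s: 38.75
tool_pos: [0.4279, -0.4338, 0.1879]
orientation: [0.001, 0.993, 0.116, 0.001]
force: [-0.2, 0.5, 0.9]
width: 0.0484
grasp_force: 0.0
```

View pics/end.png

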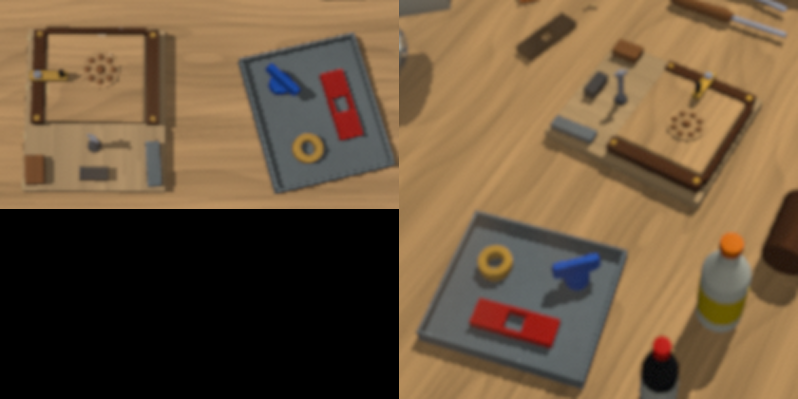

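The end picture shows nut (283,80), ring (309,148) and strap (343,104) lying in the tray, the strap flat. The stud is bare, the turnbutton is square at (48,74), and the bystanders are unmoved. I hand the job in.

```bash
python3 -c "
from h import *
print(r.job_done())"
```

```text
the job is handed in; nothing more can be done
None
```

I handed the job in at about 39 s of the 72 s limit: the turnbutton is square across the carving, and the nut, spacer and strap came off in that order and lie in the tray, the strap flat. The last picture shows the carving and bystanders in place. The hand-in did not report a verdict.

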